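Switch on the round-headed torch in its charging dock

TASK

Switch on the torch with the round head: put a fingertip into the slot on top of its handle and slide the small flush switch all the way towards the head, then let go. Leave the switch of the other torch, the one with the wide rectangular head, where it is.

Things in the scene. Friction and masses are not known exactly. Their poses are not given: they have to be found in the camera images.
- spot_torch: Torch with ROUND head (76 mm across), fixed in its dock. Grey handle 60 wide, top 52 mm above worktop. Origin on the worktop under the handle; +x along the handle to the head, z up. Handle x = -90 to 80 mm, head 76 to 124 (top at z = 76). Slot in its top: x = -56 to 44, y = -18 to 18, 8 mm deep, vertical walls, floor at z = 44. A light dot at x = 62 marks the 'on' end.
- spot_thumb (a point): Centre of the top of the round-headed torch's switch: a ribbed bare-metal block in the slot, 12 mm along the handle, 24 mm wide, 8 mm tall, flush with the handle's top. At off it is centred at torch x = 10 mm, so the slot behind it (away from the head) is free for 60 mm; a fingertip let down there can push it.
- spot_switch (a joint): Round-headed torch's switch, m: 0 off, 0.024 fully on (at its stop, towards the head, +x of the torch). Starts at 0 to 0.005. Friction about 1.5 N, no spring: it stays where left.
- flood_torch: The other torch, with a wide RECTANGULAR head (110 mm wide, top 74 mm above the worktop, x = 76 to 120 mm); handle, slot, switch, dock and frame as on the round-headed torch, also fixed. The two torches may lie in either place. Keep wrist and arm clear of the tall black food bin that stands ahead and to the left (beyond x = 0.6 m, y = 0.1 to 0.4 m).
- flood_switch (a joint): Position in m of the same kind of switch on the rectangular-headed torch; starts at 0 to 0.005 (off) and is to be left there.

How it is judged:
At the end, for the whole second after the job is handed in: The switch of the round-headed torch is fully on: within 5 mm of its stop at the head end (0.019 m or more of its 0.024 m). The switch of the rectangular-headed torch is still off (below 0.011 m) (value of joint spot_switch above 0.019 m and value of joint flood_switch below 0.011 m); the robot touches nothing.
It fails at once if the switch of the rectangular-headed torch is slid on (beyond 11 mm) (value of joint flood_switch above 0.011 m).
It also fails if it takes over 29 s, if anything falls off the work surface, if the arm or the gripper's body presses on something with over 40 N, if the wrist force passes 120 N, or if a joint passes its speed limit or range.

ROBOT

A 6-joint arm with a two-finger parallel gripper is mounted at the origin on a cart in front of the work surface, level with it; the furniture and walls round the work are solid. World frame = base frame: x ahead of the robot, y to its left, z up, the work surface at z = 0. Lengths are in m, angles in rad, forces in N, time in s.
With the tool pointing down it reaches from about 0.35 to 0.85 m from the base axis. Payload 8.1 kg.
Tool frame: the origin (TCP) lies at the centre of the arm's flange, where the gripper is bolted on; the fingertips stand 186 mm ahead of it and the grasp point (between the pads) lies 167 mm ahead of it (robot.grasp_offset is the distance from the TCP to the grasp point, in m); z points along the fingers, y is the line along which they close (so a half turn about z gives the same grasp; the last joint's range is limited). The gripper opens to 93 mm and grips with 3 to 60 N. Pads are 15 mm wide; open, the fingers measure 128 mm over their backs; the gripper's body (75 mm by 188 mm) begins 65 mm behind the grasp point.
Start: joints at [-1.413, 0.13, 1.488, -0, 1.523, -0.085], TCP at [0.144, -0.582, 0.405] pointing down, gripper open.
Joint ranges: [-2.96, 2.96], [-0.89, 2.26], [0.02, 2.5], [-1.34, 4.48], [0, 2.73], [-2.66, 2.66]. Speed limits (rad/s): [2.39, 2.39, 2.79, 3.14, 3.14, 3.14].

INTERFACE

Orientations are given as a rotation vector (axis times angle).
In Python, from plant import robot gives the robot as it stands.
- The arm moves only by the tool drive_tool, never from a script. Its argument "moves" is one flat list of numbers, 7 for each row, row after row: the finger opening in mm, from 0 to 93, then the shift along the tool's x, y, z in mm, then the turn, a rotation vector about the tool's x, y, z in degrees. A call has 1 to 8 rows; each row shifts and turns the commanded pose from where the row before left it, along the tool's axes as they then stand; what a row does not reach is not made up. A row lasts 1/10 s, in which the tool goes at most 50 mm and 8.59 degrees, less where a joint would pass 70% of its speed; a pose out of reach is approached as far as the arm can. A call is refused whole if a number of a shift passes 50 or a number of a turn 8.59, either way. A call with a gripper value outside its range is refused whole. The fingers move at their own pace and stop on an object; "grip_force" is the grip in N (left out, the last holds). Time passes only in rows, so rows that do not move let the fingers close. It gives the time, the measured TCP pose, the force, the opening and the grip force at its end, in the units of the state.
- robot.read_state(): the state, without advancing time (a new reading comes with each control period).
- robot.read_camera(name): name is "side" or "top" or "wrist"; returns a dict with "color" (420x560x3 uint8, red, green, blue), "depth" (420x560 float32, m along the optical axis (not along the pixel's ray), 0 where there is no reading), "mtx" (3x3 intrinsics, pixels), "R" (3x3) and "t" (3): a world point X has camera coordinates R X + t. Camera axes: x right, y down, z forward; pixel columns grow to the right and rows downward; lengths in m; the calibration is good to about 2 mm. The wrist camera is an equidistant fisheye: a pixel r from the principal point sees the ray r / f radians off the axis. A picture is of the moment at which its call begins.
- robot.close_job(): hands the job in; it is judged then, once.
The state is a dict: "t": time; "q": joint angles; "dq": joint speeds; "joint_torque": joint torques, N m; "tool_pos": TCP position; "orientation": TCP orientation; "force": force on the tool from outside, world axes, zero at the start; "wrist_torque": the same for the moment, N m; "opening": finger opening in m; "gripper_force": force on a finger pad.
Only numpy, scipy, OpenCV 4.12 (cv2) and the standard library are available. Lean on these libraries where they do the work, as an engineer would, in place of code of your own. Each camera call takes 0.05 s, during which the arm holds its last target. There are 200 camera calls.

## Working session

There is one attempt and no reset: what is moved stays moved. The work goes in short steps, Python scripts to look and compute and a tool call to move; the robot and the scene stay as the last step left them, time stands still between calls to the robot, and variables do not carry over. Pictures are saved under pics/ and viewed, at most 10 in all, crops included, and the job is handed in when it is done.

Besides the shell and the picture viewer there is one more tool, called by a JSON object that holds its "api" and its "payload", one argument or row to a line. drive_tool: Moves the arm, as the interface text tells. Its arguments: {"type":"object","properties":{"moves":{"type":"array","items":{"type":"number"}},"grip_force":{"type":"number"}},"required":["moves"]}

```bash
mkdir -p pics
python3 - <<'E'
from plant import robot
import cv2,numpy as np
s=robot.read_state();print(s)
for n in("top","side"):
    c=robot.read_camera(n);np.savez(n+".npz",**c);cv2.imwrite(f"pics/{n}1.png",c["color"][:,:,::-1]);print(n,c["R"].round(3),c["t"])
E
```

```text
{'t': 0.0, 'q': array([-1.41342478e+00,  1.31186763e-01,  1.48928906e+00,  4.05599162e-05,
        1.52302294e+00, -8.53769999e-02]), 'dq': array([ 0.00023688, -0.00041598, -0.00040985, -0.00087484, -0.00167906,
       -0.00199813]), 'joint_torque': array([-1.02495915e-05, -5.59848368e+01, -4.91756737e+01,  7.66647840e-02,
        3.55540076e-02, -1.54631721e-04]), 'tool_pos': array([ 0.14422869, -0.58216587,  0.40366647]), 'orientation': array([-3.11658859e+00, -3.80139105e-01,  4.41353802e-05]), 'force': array([-0.06845162,  0.04367626, -1.18486463]), 'wrist_torque': array([-0.05409156,  0.00545014,  0.0122558 ]), 'gripper_force': 0.0, 'opening': 0.09288644190230812}
top [[-0.014 -1.    -0.016]
 [-0.985  0.017 -0.171]
 [ 0.171  0.014 -0.985]] [-0.16290988  0.49570237  0.86750311]
side [[-0.999  0.034 -0.007]
 [ 0.028  0.674 -0.738]
 [-0.021 -0.738 -0.675]] [0.5101426  0.1343595  0.77463868]
```

View pics/top1.png

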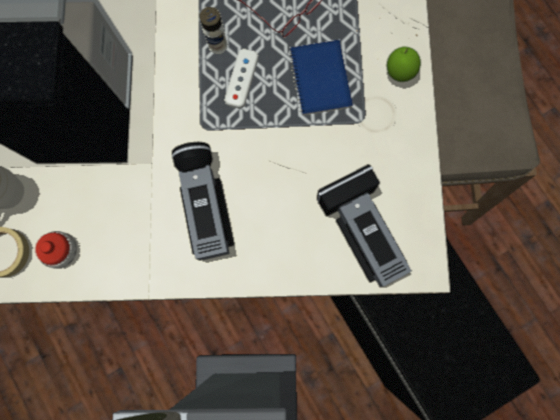

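View pics/side1.png

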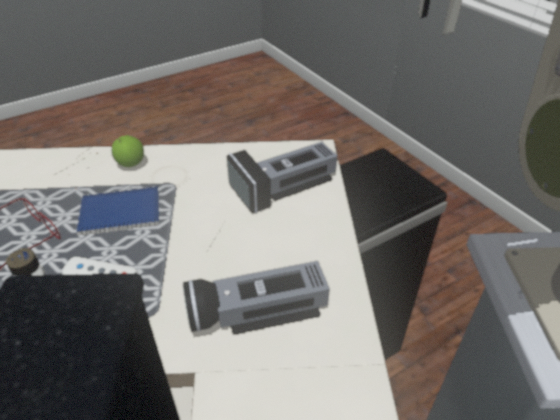

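The top view shows the round torch at columns 175–230 with its head up at (192,155) and its switch near (201,202). The flood torch is on the right, with its switch near (371,230). Next I'll measure the round torch.

```bash
cat > h.py <<'E'
import numpy as np,cv2
def cloud(c):
    v,u=np.mgrid[:420,:560];K=c["mtx"];d=c["depth"]
    P=np.stack([(u-K[0,2])/K[0,0]*d,(v-K[1,2])/K[1,1]*d,d],-1)
    return (P-c["t"])@c["R"]
def ray(c,u,v,z):
    K=c["mtx"];r=np.array([(u-K[0,2])/K[0,0],(v-K[1,2])/K[1,1],1])@c["R"];o=-c["R"].T@c["t"]
    return o+r*(z-o[2])/r[2]
E
python3 - <<'E'
from h import *
c=np.load("top.npz");W=cloud(c)
print("head",W[155,192],"flr",W[220,130+30])
for n,(u0,u1,v0,v1) in dict(spot=(165,240,135,270),flood=(310,420,160,295)).items():
    m=np.zeros((420,560),bool);m[v0:v1,u0:u1]=1
    h=m&(W[...,2]>.046)&(W[...,2]<.058)
    g=c["color"].max(-1); 
    sat=h
    pts=W[sat][:,:2].astype(np.float32);r=cv2.minAreaRect(pts);print(n,"handle top rect",r,len(pts))
    hd=m&(W[...,2]>.062);p=W[hd];print("head",p[:,:2].mean(0),cv2.minAreaRect(p[:,:2].astype(np.float32)),p[:,2].max())
a=c["color"][130:275,160:245,::-1];cv2.imwrite("pics/crop1.png",cv2.resize(a,None,fx=4,fy=4,interpolation=cv2.INTER_CUBIC))
print(ray(c,201,202,.052),ray(c,195,178,.052))
E
```

```text
head [0.61769274 0.0036378  0.07305591] flr [5.09177091e-01 7.99751982e-02 5.05629852e-04]
spot handle top rect ((0.5369229912757874, -0.007918126881122589), (0.2133752554655075, 0.07427530735731125), 12.486842155456543) 2240
head [ 6.05121862e-01 -2.66583372e-04] ((0.48342493176460266, -0.06595826148986816), (0.3679073750972748, 0.06390859186649323), 28.9742431640625) 0.9365350284609805
flood handle top rect ((0.47487184405326843, -0.3198278844356537), (0.20479439198970795, 0.10412773489952087), 26.890058517456055) 2313
head [ 0.54349505 -0.27962057] ((0.4805101752281189, -0.23217296600341797), (0.08593276143074036, 0.2890397906303406), 54.41713333129883) 0.9365350284609805
[ 0.53268819 -0.01048973  0.052     ] [0.57922705 0.00162668 0.052     ]
```

View pics/crop1.png

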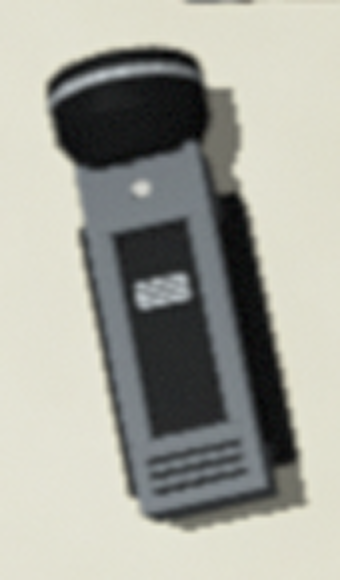

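The crop shows the slot's rim corners at crop pixels (113,234), (188,218), (226,421) and (150,436). The dot is at (141,188), the bare-metal switch at (163,291), and the slot behind it is free.

Run:
```python
from h import *
from scipy.spatial.transform import Rotation as R
c=np.load("top.npz")
f=lambda x,y:ray(c,160+x/4-.375,130+y/4-.375,.052)[:2]
px=[(113,234),(188,218),(226,421),(150,436),(141,188),(163,291),(81,168) ,(150,513),(275,490)]
A=np.array([f(*p) for p in px]);print(A.round(4))
print("slot len/wid",np.linalg.norm(A[0]-A[3]),np.linalg.norm(A[1]-A[2]),np.linalg.norm(A[0]-A[1]),"rear width",np.linalg.norm(A[7]-A[8]))
mod=np.array([(44,18),(44,-18),(-56,-18),(-56,18),(62,0)])/1e3
a,b=mod.mean(0),A[:5].mean(0);H=(mod-a).T@(A[:5]-b)
th=np.arctan2(H[0,1]-H[1,0],H[0,0]+H[1,1]);M=np.array([[np.cos(th),-np.sin(th)],[np.sin(th),np.cos(th)]])
o=b-M@a;print("yaw",np.degrees(th),"origin",o,"res",(A[:5]-(mod@M.T+o)).round(4).tolist())
print("thumb in torch",(A[5]-o)@M)
s=R.from_rotvec([-3.11658859e+00,-3.80139105e-01,0]).as_matrix();print("tool",s.round(3))
for x in(-25,):print(x,M@[x/1e3,0]+o)
```

```text
[[ 0.5598  0.0147]
 [ 0.5669 -0.0206]
 [ 0.4701 -0.0395]
 [ 0.4636 -0.0044]
 [ 0.5819  0.0019]
 [ 0.532  -0.0093]
 [ 0.5922  0.0306]
 [ 0.428  -0.0051]
 [ 0.4377 -0.0624]]
slot len/wid 0.0980794756733162 0.09871517376191852 0.03597161086025067 rear width 0.05818159438126742
yaw 11.390857723069962 origin [ 0.52101747 -0.01108226] res [[-0.0008, -0.0005], [-0.0008, -0.0005], [0.0004, 0.0002], [0.0011, 0.0001], [0.0001, 0.0008]]
thumb in torch [ 0.01110393 -0.00044824]
tool [[ 0.971  0.24  -0.   ]
 [ 0.24  -0.971  0.002]
 [ 0.    -0.002 -1.   ]]
-25 [ 0.49650991 -0.01601979]
```

{"api": "drive_tool", "payload": {
  "moves": [0,46,-8,0,0,0,-5.5,0,46,-8,0,0,0,-5.5,0,46,-8,0,0,0,-5.5,0,46,-8,0,0,0,-5.5,0,46,-8,0,0,0,-5.5,0,46,-8,0,0,0,-5.5,0,46,-8,0,0,0,-5.5,0,46,-8,0,0,0,-5.5],
  "grip_force": 20
}}

```text
t: 0.9
tool_pos: [0.4117, -0.3319, 0.4042]
orientation: [-2.745, -1.526, 0.0]
force: [0.9, -0.3, 0.1]
opening: 0.0339
gripper_force: 0.0
```

{"api": "drive_tool", "payload": {
  "moves": [0,44,-8,0,0,0,-5.5,0,44,-8,0,0,0,-5.5,0,44,-8,0,0,0,-5.5,0,44,-8,0,0,0,-5.5,0,44,-8,0,0,0,-5.5,0,44,-8,0,0,0,-5.5,0,30,-8,0,0,0,-5.5,0,0,0,0,0,0,0]
}}

```text
t: 1.7
tool_pos: [0.4385, -0.0387, 0.4044]
orientation: [-2.085, -2.348, -0.001]
force: [-0.2, -1.1, 0.5]
opening: 0.0004
gripper_force: 0.0
```

```bash
cat > d.py <<'E'
from plant import robot
from h import *
from scipy.spatial.transform import Rotation as R
s=robot.read_state();T=R.from_rotvec(s["orientation"]).as_matrix()
th=np.radians(11.39);o=np.array([.52102,-.01108])
def goal(x,tip,y=0):
    g=np.r_[o+[np.cos(th)*x-np.sin(th)*y,np.sin(th)*x+np.cos(th)*y],tip+.186]
    G=np.array([[-np.sin(th),np.cos(th),0],[np.cos(th),np.sin(th),0],[0,0,-1]]).T
    print("shift mm",(T.T@(g-s["tool_pos"])*1e3).round(1),"turn deg",np.degrees(R.from_matrix(T.T@G).as_rotvec()).round(2))
print(s["t"],s["tool_pos"].round(4),"force",s["force"].round(1),"open",s["opening"],s["q"].round(2))
p=s["tool_pos"]+T[:,2]*.186;d=p[:2]-o;print("tip torch",(d@[np.cos(th),np.sin(th)]*1e3).round(1),(d@[-np.sin(th),np.cos(th)]*1e3).round(1),p[2])
E
python3 -c "
from d import *
goal(-.028,.10)"
```

```text
1.7 [ 0.4385 -0.0387  0.4044] force [-0.2 -1.1  0.5] open 0.0004397410369674239 [-0.2  -0.32  1.91  0.    1.55 -0.32]
tip torch -86.4 -10.5 0.218432098697532
shift mm [ 15.2  57.3 118.4] turn deg [-0.02 -0.07 -4.59]
```

{"api": "drive_tool", "payload": {
  "moves": [0,5,20,30,0,0,-2.3,0,5,20,30,0,0,-2.3,0,5,17,30,0,0,0,0,0,0,28,0,0,0,0,0,0,0,0,0,0,0,0,0,0,0,0,0]
}}

```text
t: 2.3
tool_pos: [0.4932, -0.0189, 0.2866]
orientation: [-1.999, -2.422, 0.002]
force: [0.2, -0.4, -0.2]
opening: 0.0002
gripper_force: 0.0
```

```bash
python3 -c "
from d import *
goal(-.028,.07)
for n in('side','wrist'):
    c=robot.read_camera(n);cv2.imwrite('pics/%s2.png'%n,c['color'][:,:,::-1])"
```

```text
2.3 [ 0.4932 -0.0189  0.2866] force [ 0.2 -0.4 -0.2] open 0.0001680124689680682 [-0.14 -0.07  1.91 -0.    1.3  -0.33]
tip torch -29.2 -2.1 0.10060725259145323
shift mm [ 2.2  0.9 30.6] turn deg [-0.1  -0.02 -0.45]
```

View pics/wrist2.png

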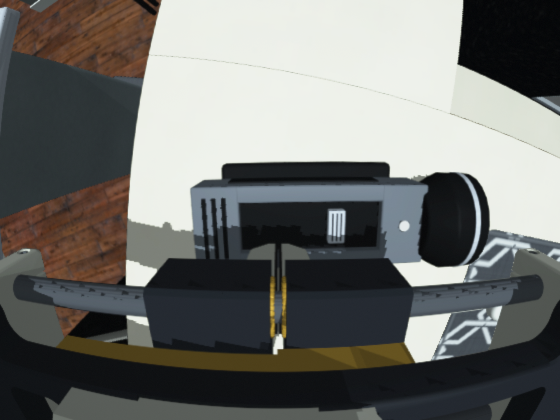

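View pics/side2.png

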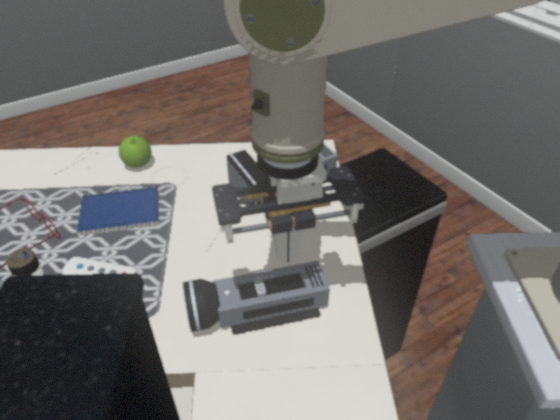

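The wrist view shows the closed fingers over the round torch's slot. They are behind the switch at (337,226), and the slot there is free. The side view agrees, with the tips above the rear part of the slot. I'll lower the tip into the slot.

{"api": "drive_tool", "payload": {
  "moves": [0,2,1,15,0,0,-0.4,0,0,0,15,0,0,0,0,0,0,8,0,0,0,0,0,0,6,0,0,0,0,0,0,4,0,0,0,0,0,0,4,0,0,0,0,0,0,0,0,0,0]
}}

```text
t: 3.1
tool_pos: [0.4939, -0.0162, 0.2346]
orientation: [-1.99, -2.431, 0.0]
force: [0.2, -0.3, -0.4]
opening: 0.0004
gripper_force: 0.0
```

```bash
python3 -c "
from d import *
goal(-.01,.047)"
```

```text
3.1 [ 0.4939 -0.0162  0.2346] force [ 0.2 -0.3 -0.4] open 0.00043413935090484375 [-0.14 -0.    1.95 -0.    1.19 -0.34]
tip torch -27.6 0.3 0.048601809868939944
shift mm [-0.3 17.6  1.6] turn deg [-0.01 -0.    0.02]
```

{"api": "drive_tool", "payload": {
  "moves": [0,0,3,1.5,0,0,0,0,0,4,0,0,0,0,0,0,4,0,0,0,0,0,0,4,0,0,0,0,0,0,4,0,0,0,0]
}}

```text
t: 3.6
tool_pos: [0.5131, -0.0123, 0.2334]
orientation: [1.989, 2.431, 0.0]
force: [-0.7, -0.7, -0.6]
opening: 0.0006
gripper_force: 0.0
```

{"api": "drive_tool", "payload": {
  "moves": [0,0,3,0,0,0,0,0,0,3,0,0,0,0,0,0,3,0,0,0,0,0,0,3,0,0,0,0]
}}

```text
t: 4.0
tool_pos: [0.5244, -0.01, 0.2332]
orientation: [-1.989, -2.431, 0.001]
force: [-1.8, 0.0, 0.8]
opening: 0.0005
gripper_force: 1.0
```

```bash
python3 -c "
from d import *
c=robot.read_camera('wrist');cv2.imwrite('pics/wrist3.png',c['color'][:,:,::-1])"
```

```text
4.0 [ 0.5244 -0.01    0.2332] force [-1.8  0.   0.8] open 0.0005474210905110403 [-0.12  0.08  1.87 -0.    1.19 -0.32]
tip torch 3.4 0.4 0.047152730415694066
```

View pics/wrist3.png

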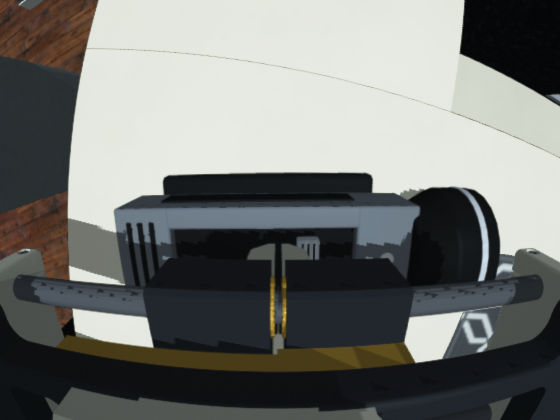

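The fingertips are in the slot and touching the switch at (308,245), pushing with about 1.8 N. The slot's head end is at about column 357. I'll keep pushing in small steps until the force shows the stop.

{"api": "drive_tool", "payload": {
  "moves": [0,0,3,0,0,0,0,0,0,3,0,0,0,0,0,0,3,0,0,0,0,0,0,0,0,0,0,0]
}}

```text
t: 4.45
tool_pos: [0.5335, -0.0081, 0.2333]
orientation: [1.989, 2.431, 0.001]
force: [-0.6, 0.2, 0.4]
opening: 0.0003
gripper_force: 0.2
```

{"api": "drive_tool", "payload": {
  "moves": [0,0,2,0,0,0,0,0,0,2,0,0,0,0,0,0,0,0,0,0,0]
}}

```text
t: 4.75
tool_pos: [0.5373, -0.0074, 0.2332]
orientation: [1.989, 2.431, 0.0]
force: [-0.9, 0.7, 0.4]
opening: 0.0005
gripper_force: 0.4
```

Tool x is now about 16.5 mm, with no stop yet.

{"api": "drive_tool", "payload": {
  "moves": [0,0,1.5,0,0,0,0,0,0,1.5,0,0,0,0,0,0,0,0,0,0,0]
}}

```text
t: 5.05
tool_pos: [0.5399, -0.0069, 0.2332]
orientation: [-1.989, -2.431, 0.001]
force: [-3.6, -0.2, 2.8]
opening: 0.0005
gripper_force: 2.1
```

{"api": "drive_tool", "payload": {
  "moves": [0,0,1,0,0,0,0,0,0,0,0,0,0,0]
}}

```text
t: 5.25
tool_pos: [0.5404, -0.0068, 0.233]
orientation: [-1.988, -2.43, 0.003]
force: [-7.5, 0.2, 6.4]
opening: 0.0005
gripper_force: 4.7
```

```bash
python3 -c "
from d import *
c=robot.read_camera('wrist');cv2.imwrite('pics/wrist4.png',c['color'][:,:,::-1])"
```

```text
5.25 [ 0.5404 -0.0068  0.233 ] force [-7.5  0.2  6.4] open 0.000508497140436829 [-0.11  0.13  1.82 -0.    1.2  -0.31]
tip torch 19.4 0.5 0.0470033568268966
```

View pics/wrist4.png

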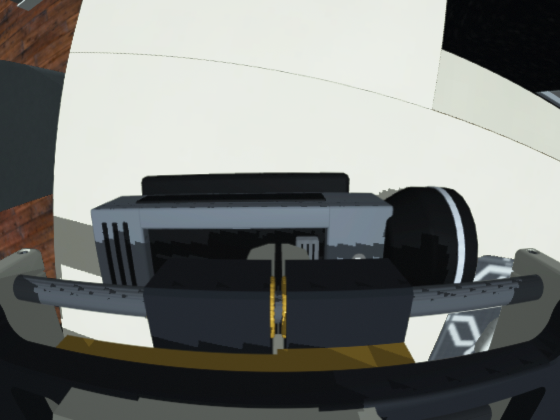

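The switch is at its stop: the force rose to 7.5 N, and the block at (308,245) is close to the slot's head end at column 327. I'll back off and retract.

{"api": "drive_tool", "payload": {
  "moves": [0,0,-5,0,0,0,0,0,0,-5,0,0,0,0,0,0,0,-20,0,0,0,0,0,0,-40,0,0,0,0,0,0,-45,0,0,0,0,-40,-20,-45,0,0,0,0,-40,-40,0,0,0,0,0,0,0,0,0,0,0]
}}

```text
t: 6.1
tool_pos: [0.4928, -0.0879, 0.3756]
orientation: [1.991, 2.424, -0.0]
force: [0.2, 2.0, -1.2]
opening: 0.0003
gripper_force: 0.0
```

{"api": "drive_tool", "payload": {
  "moves": [0,-50,-20,0,0,0,0,0,-50,-20,0,0,0,0,0,-50,0,0,0,0,0,0,0,0,0,0,0,0,0,0,0,0,0,0,0]
}}

```text
t: 6.6
tool_pos: [0.486, -0.2323, 0.373]
orientation: [-1.992, -2.428, -0.001]
force: [-0.1, 0.1, 0.1]
opening: 0.0005
gripper_force: 0.0
```

```bash
python3 -c "
from d import *
c=robot.read_camera('top');cv2.imwrite('pics/top5.png',cv2.resize(c['color'][130:275,160:300,::-1],None,fx=4,fy=4,interpolation=cv2.INTER_CUBIC))"
```

```text
6.6 [ 0.486  -0.2323  0.373 ] force [-0.1  0.1  0.1] open 0.0005378964808365168 [-0.54 -0.02  1.7   0.    1.46 -0.74]
tip torch -78.1 -209.8 0.18696721243861486
```

View pics/top5.png

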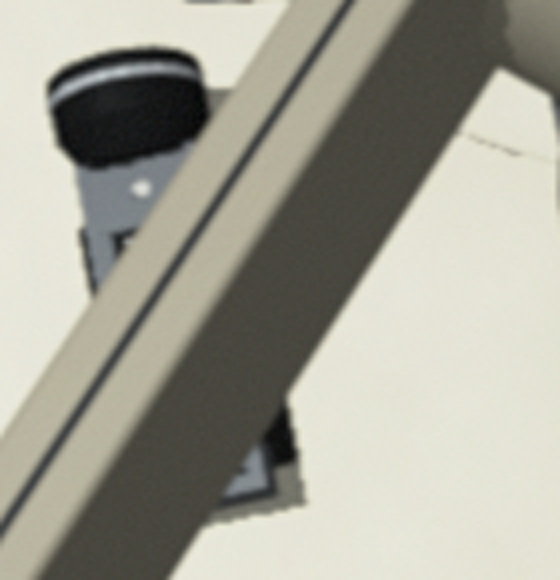

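The arm hides most of the slot in the top view. Only a corner of it shows, with a bit of metal near crop pixel (130,240). The side camera should be clear.

```bash
python3 -c "
from d import *
c=robot.read_camera('side');np.savez('side6.npz',**c);cv2.imwrite('pics/side6.png',cv2.resize(c['color'][240:350,170:340,::-1],None,fx=4,fy=4,interpolation=cv2.INTER_CUBIC))"
```

```text
6.65 [ 0.4861 -0.2313  0.3732] force [ 0.7  0.6 -0.6] open 0.0004391857885612883 [-0.54 -0.02  1.7   0.    1.46 -0.74]
tip torch -77.7 -208.8 0.18717009608253532
```

View pics/side6.png

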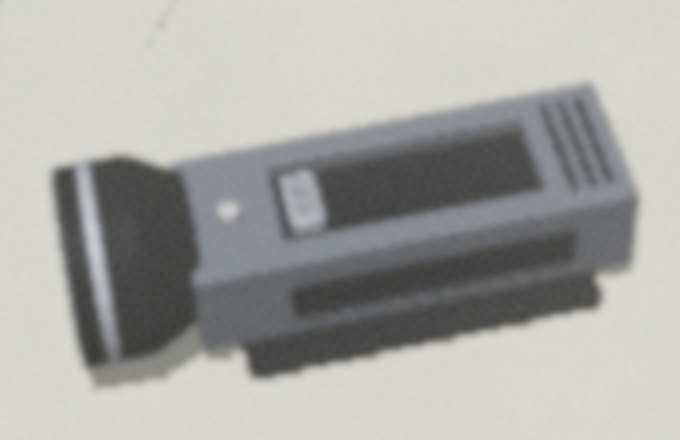

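The side crop shows the switch at (302,200), at the head end of the slot next to the dot at (229,210). It is fully on. The flood torch was never touched, so I'll hand the job in.

```bash
python3 -c "
from plant import robot
print(robot.close_job())"
```

```text
the job is handed in; nothing more can be done
None
```

The round-headed torch's switch is at its stop at the head end (seen on the side camera), the other torch was not touched, the arm is clear, and I handed the job in at about 6.7 s.

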